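# Gauge the cardboard tubes

## Task

Lift the notched gauge off its hook and stand it fully down in the slot across the two-trough gauging bed. Then, without lifting the tubes out of their troughs, push the slim tube, which fits the gauge, right through its notch until it rests against the green end stop, and push the fat tube, which does not fit, back against the red end stop. Leave the gauge standing in its slot and do not disturb the bottle, the tape rolls and the other things on the bench.

Things in the scene. Friction and masses are not known exactly. Their poses are not given: they have to be found in the camera images.
- gauge: Upright aluminium W-shaped plate gauge, 10 mm thick (y), 184 long (x), 106 high (z), about 0.25 kg, same either way round; origin at the centre of its underside. Bottom bar z 0-15; two upward-open notches 48 mm wide centred at x = +-50; outer legs to z 70; middle web x +-26 to z 70, topped by a yellow grip tab. Starts hanging upright on the peg, long side across it, free to swing a little.
- tab (a point): Centre of the gauge's yellow grip tab, 88 mm above its underside: tab 26 mm wide (gauge x), 10 mm thick (gauge y), gauge z 70 to 106 mm.
- eye (a point): Middle of the top edge of the hanging eye in the gauge's middle web, 56 mm above its underside; the eye is a hole x +-10 mm, z 24 to 56 mm. This edge rests on the peg at the start.
- hook_stand: Fixed stand: dark base, blue post, one level round steel peg 8 mm thick pointing along the stand's own -y. Origin on the table under where the gauge hangs. The post's face is 55 mm to +y of it, post top 6 mm above the peg axis. To come off, the gauge must rise 8 to 24 mm (so its eye clears the upturned tip, the peg still inside it), then move at least 45 mm along the stand's -y.
- hook (a point): Point on the peg's axis where the gauge hangs, 150 mm above the table. The peg ends 35 mm to -y of it, the tip turned up to 12 mm above the axis.
- bed: Fixed grey gauging bed; origin on the table. Two V troughs (45 degree sides) run along its y axis, centred at x = -50 and +50 mm, V bottoms 20 mm above the table, sides up to 46 mm. Inner faces of the end stops closing both troughs: red at y = -235 mm, green at y = +200 mm; both 62 mm high. The gauge's slot crosses both troughs at y = +45 mm.
- slot (a point): Centre of the floor of the gauge's slot, 3 mm above the table: where the gauge's origin belongs when fully down, long side along the bed's x, yellow tab up. Dark steel channels (bed x = +-80 to 100 mm, up to 61 mm high, flared mouths) take the gauge's outer legs with 2 mm play in y and 2.5 mm in x either side.
- slim_tube: Closed cardboard tube, 40 mm diameter, 90 mm long along its y axis, flat ends, about 0.1 kg; origin at its centre. Lies in one of the two troughs (either one), axis 48 mm above the table, between the slot and the red stop. Its centre is at bed y = +155 mm when it rests against the green stop. It may roll about its own axis.
- fat_tube: Closed cardboard tube, 56 mm diameter, 90 mm long along its y axis, flat ends, about 0.1 kg; origin at its centre. Lies in the other trough, axis 60 mm above the table, between the slot and the red stop. Too wide for the 48 mm notch. Its centre is at bed y = -190 mm when it rests against the red stop.
- bottle: Bystander: amber bottle, 64 mm diameter, 200 mm high, origin under its centre.
- tape_roll: Bystander: white tape roll lying flat, 104 mm diameter, 48 mm high, origin under its centre.
- yellow_tape: Bystander: yellow tape roll lying flat, 90 mm diameter, 24 mm high, origin under its centre.
- spare_tube: Bystander: empty cardboard tube standing on end, 56 mm diameter, 130 mm high, origin under its centre.
Not all that is in view belongs to the job. There is more than one size of the gauge; the one meant has the size given above.

How it is judged:
By the outcome, as a careful person would: the job done as asked, in the order asked, and still so for the second after the job is handed in, with the robot touching nothing.
It also fails if it takes over 66 s, if anything falls off the work surface, if the arm or the gripper's body presses on something with over 40 N, if the wrist force passes 120 N, or if a joint passes its speed limit or range.

## Robot

A 6-joint arm with a two-finger parallel gripper is mounted at the origin on the work surface. World frame = base frame: x ahead of the robot, y to its left, z up, the work surface at z = 0. Lengths are in m, angles in rad, forces in N, time in s.
With the tool pointing down it reaches from about 0.275 to 0.975 m from the base axis. Payload 8.4 kg.
Tool frame: the origin (TCP) lies midway between the tips of the shut fingers; the grasp point (between the pads) lies 19 mm behind it; z points along the fingers, y is the direction in which the jaws open and shut (so a half turn about z gives the same grasp; the last joint's range is limited). The gripper opens to 92 mm and grips with 3 to 60 N. Pads are 20 mm wide; open, the fingers measure 128 mm over their backs; the gripper's body (75 mm by 189 mm) begins 69 mm behind the grasp point.
Start: joints at [-1.235, 0.353, 1.633, -0, 1.155, -0.002], TCP at [0.207, -0.59, 0.215] pointing down, gripper open.
Joint ranges: [-2.63, 2.63], [-0.92, 2.1], [0.06, 2.66], [-1.3, 4.44], [0, 2.69], [-3.02, 3.02]. Speed limits (rad/s): [2.22, 2.22, 2.79, 3.14, 3.14, 3.14].

## Interface

Orientations are given as [roll, pitch, yaw] about the fixed x, y, z axes, in that order (R = Rz(yaw) Ry(pitch) Rx(roll)).
In Python, from bench import ctrl gives the robot as it stands.
- The arm moves only by the shell command python3 -m handwheel 'ROWS' [FORCE]. ROWS is JSON, one flat list of numbers, 7 for each row, row after row: the turn, a rotation vector about the world's x, y, z in degrees, then the shift along the world's x, y, z in m, then the closure, from 0 (fully open) to 1 (shut). In form: [rx, ry, rz, dx, dy, dz, hand, rx, ry, rz, dx, dy, dz, hand, ...]. A call has 1 to 5 rows; each row is the pose to reach, as a shift and turn from the pose commanded when the call began; what a row does not reach only later rows make up. A row lasts 1/8 s, in which the tool goes at most 62.5 mm and 10.7 degrees, less where a joint would pass 70% of its speed; a pose out of reach is approached as far as the arm can. A call with a gripper value outside its range is refused whole. The fingers move at their own pace and stop on an object; FORCE is the grip in N (left out, the last holds). Time passes only in rows, so rows that repeat a pose let the fingers close. It gives the time, the measured TCP pose, the force and the opening at its end, in the units of the state.
- ctrl.read_state(): the state, without advancing time (a new reading comes with each control period).
- ctrl.get_image(name): name is "side" or "top"; returns the picture (420x560x3 uint8, blue, green, red); there is no depth.
- ctrl.calibration(name): a dict with "camera_matrix" (3x3 intrinsics, pixels), "eye" and "orientation" of the camera in the world. Camera axes: x right, y down, z forward; pixel columns grow to the right and rows downward; lengths in m; the calibration is good to about 2 mm. A picture is of the moment at which its call begins. calibration takes no time and is no camera call.
- ctrl.close_job(): hands the job in, once; it reports no verdict.
The state is a dict: "t": time; "q": joint angles; "qvel": joint speeds; "tau": joint torques, N m; "eef_pos": TCP position; "tool_rot": TCP orientation; "force": force on the tool from outside, world axes, zero at the start; "moment": the same for the moment, N m; "opening": finger opening in m.
Only numpy, scipy, OpenCV 4.12 (cv2) and the standard library are available. Lean on these libraries where they do the work, as an engineer would, in place of code of your own. Each camera call takes 0.05 s, during which the arm holds its last target. There are 200 camera calls.

## Working session

There is one attempt and no reset: what is moved stays moved. The work goes in short steps, Python scripts to look and compute and a shell command to move; the robot and the scene stay as the last step left them, time stands still between calls to the robot, and variables do not carry over. Pictures are saved under pics/ and viewed, about 8 in all and at most 12, crops included, and the job is handed in when it is done.

```bash
ls; mkdir -p pics; python3 - <<'E'
from bench import ctrl
import cv2
for n in("side","top"):
    cv2.imwrite(f"pics/{n}0.png",ctrl.get_image(n)); print(n,ctrl.calibration(n))
print(ctrl.read_state())
E
```

```text
pics
side {'camera_matrix': array([[477.73950306,   0.        , 277.80899151],
       [  0.        , 477.73950306, 212.67839763],
       [  0.        ,   0.        ,   1.        ]]), 'eye': array([ 0.38604818, -0.66492512,  0.63713419]), 'orientation': array([-2.15593012,  0.00945358, -0.2212488 ])}
top {'camera_matrix': array([[526.45974284,   0.        , 284.88632692],
       [  0.        , 526.45974284, 205.58509279],
       [  0.        ,   0.        ,   1.        ]]), 'eye': array([0.47350154, 0.10536284, 1.35153813]), 'orientation': array([-3.08359372,  0.00376699, -1.59034591])}
{'t': 0.1, 'q': array([-1.23540967e+00,  3.53546188e-01,  1.63403342e+00, -1.24450729e-05,
        1.15521804e+00, -2.40271388e-03]), 'qvel': array([-0.00056473, -0.00163387, -0.00433138, -0.00113151,  0.00102938,
       -0.0018093 ]), 'tau': array([ 2.17514054e-03, -5.94902694e+01, -3.34930515e+01,  7.00439885e-02,
        1.85656728e-02, -3.22499045e-05]), 'eef_pos': array([ 0.20697742, -0.58927121,  0.21397047]), 'tool_rot': array([-3.14038763e+00,  8.48442023e-06,  3.37794410e-01]), 'force': array([-0.41044393, -0.00398831,  0.13390782]), 'moment': array([ 0.03073566, -0.00105606, -0.05371765]), 'opening': 0.0921751930814665}
```

View pics/side0.png

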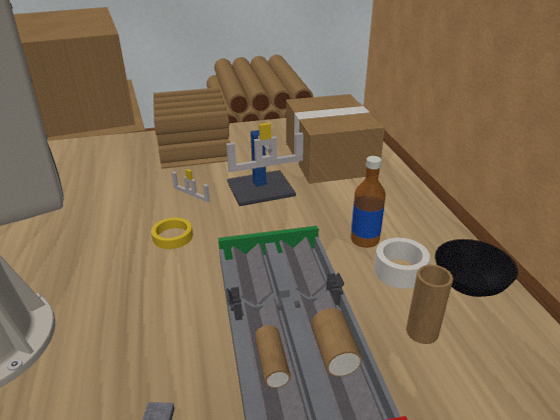

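View pics/top0.png

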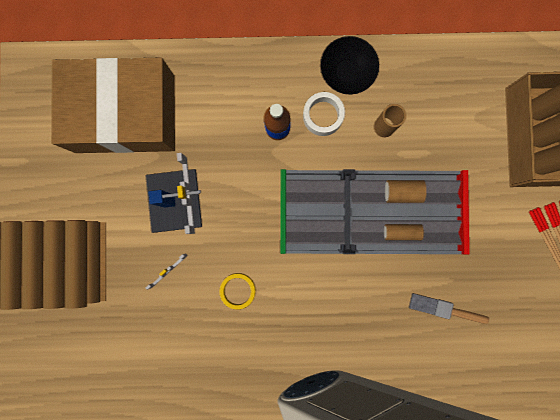

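Side: target gauge hangs on the blue post (tab about 265,130) and the small decoy is at (190,185). The slim tube is in the left trough (270,355), the fat one in the right (335,340). Top: gauge tab (183,192), green stop x≈283, red x≈465, slot x≈348.

```bash
cat > h.py <<'E'
import numpy as np, cv2
from scipy.spatial.transform import Rotation as R
from bench import ctrl
C={n:ctrl.calibration(n) for n in("side","top")}
def ray(n,p):
    c=C[n]; d=np.linalg.inv(c["camera_matrix"])@[p[0],p[1],1.]
    return c["eye"],R.from_euler('xyz',c["orientation"]).apply(d)
def onz(n,p,z):
    e,d=ray(n,p); return e+d*(z-e[2])/d[2]
def two(ps,pt):
    (a,u),(b,v)=ray("side",ps),ray("top",pt)
    s=np.linalg.lstsq(np.c_[u,-v],b-a,rcond=None)[0]
    p,q=a+s[0]*u,b+s[1]*v
    return (p+q)/2,np.linalg.norm(p-q)
def proj(n,P):
    c=C[n]; q=R.from_euler('xyz',c["orientation"]).inv().apply(np.array(P)-c["eye"])@c["camera_matrix"].T
    return q[...,:2]/q[...,2:]
def blobs(img,lo,hi,roi,amin=8):
    x0,y0,x1,y1=roi
    m=np.zeros(img.shape[:2],np.uint8)
    m[y0:y1,x0:x1]=cv2.inRange(cv2.cvtColor(img,cv2.COLOR_BGR2HSV),lo,hi)[y0:y1,x0:x1]
    cs=[c for c in cv2.findContours(m,0,1)[0] if len(c)>=3 and cv2.contourArea(c)>=amin]
    return sorted(cs,key=cv2.contourArea,reverse=True),m
E
python3 - <<'E'
from h import *
np.set_printoptions(precision=4,suppress=True)
s=cv2.imread("pics/side0.png");t=cv2.imread("pics/top0.png")
def show(nm,img,lo,hi,roi,z,n):
    cs,_=blobs(img,lo,hi,roi)
    for c in cs[:3]:
        r=cv2.minAreaRect(c); b=cv2.boxPoints(r)
        print(nm,n,cv2.contourArea(c),np.round(r[0],1),np.round(r[1],1),r[2],'ctr',onz(n,r[0],z)[:2],'box',[onz(n,p,z)[:2] for p in b])
show("green",t,(45,80,30),(85,255,255),(270,150,300,270),.062,"top")
show("red",t,(0,150,80),(8,255,255),(440,150,490,270),.062,"top")
show("tabT",t,(20,120,120),(35,255,255),(165,170,200,220),.204,"top")
show("tabS",s,(20,120,120),(35,255,255),(240,110,290,150),.186,"side")
show("dark",t,(0,0,0),(180,255,70),(335,165,362,260),.061,"top")
show("fat",t,(5,60,60),(25,255,255),(375,175,440,210),.08,"top")
show("slim",t,(5,60,60),(25,255,255),(375,217,440,245),.062,"top")
big=np.vstack([cv2.resize(s[105:205,160:310],(780,520)[0:2] and (600,400),interpolation=2)])
tt=cv2.resize(t[140:250,140:215],(273,400),interpolation=2)
cv2.imwrite("pics/c1.png",cv2.resize(np.hstack([big,tt]),(800,366)))
E
```

```text
green top 352.0 [282.5 211. ] [84.  5.] 90.0 ctr [0.5353 0.1149] box [array([0.639, 0.119]), array([0.6387, 0.1067]), array([0.4325, 0.1107]), array([0.4328, 0.1229])]
red top 674.0 [462.7 212. ] [84.1 11.7] 89.06080627441406 ctr [ 0.524  -0.3264] box [array([ 0.6276, -0.3143]), array([ 0.6275, -0.3431]), array([ 0.4214, -0.3383]), array([ 0.4215, -0.3098])]
tabT top 47.0 [179.5 191.5] [11.  5.] 90.0 ctr [0.5756 0.3384] box [array([0.5878, 0.3438]), array([0.5876, 0.3328]), array([0.5635, 0.333 ]), array([0.5637, 0.3439])]
tabS side 162.0 [264.5 130.5] [17. 11.] 90.0 ctr [0.5769 0.343 ] box [array([0.5739, 0.3951]), array([0.5995, 0.3887]), array([0.5797, 0.2946]), array([0.5558, 0.3005])]
dark top 586.0 [348.  211.5] [83. 26.] 90.0 ctr [ 0.5309 -0.0457] box [array([ 0.6339, -0.0164]), array([ 0.6326, -0.0805]), array([ 0.4289, -0.0748]), array([ 0.4301, -0.0113])]
fat top 800.5 [406. 191.] [22. 40.] 90.0 ctr [ 0.577  -0.1852] box [array([ 0.6047, -0.1376]), array([ 0.6028, -0.2345]), array([ 0.5493, -0.2326]), array([ 0.5513, -0.136 ])]
slim top 527.5 [403.5 232. ] [16. 39.] 90.0 ctr [ 0.4781 -0.1799] box [array([ 0.4985, -0.1328]), array([ 0.4967, -0.2282]), array([ 0.4576, -0.2268]), array([ 0.4595, -0.1316])]
```

View pics/c1.png

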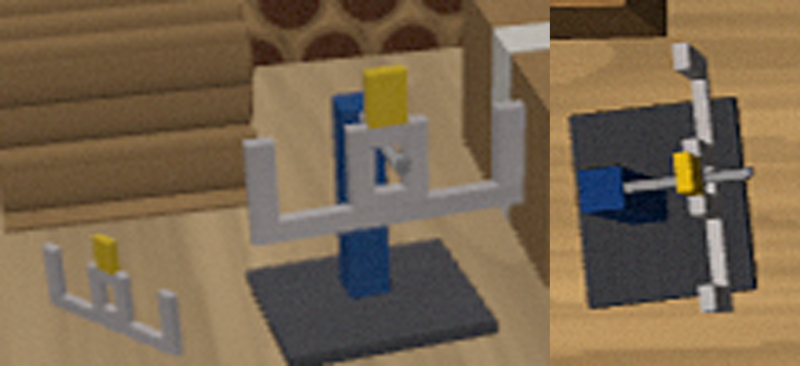

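Crop: the gauge hangs square to the stand, which is turned by a few degrees, and the peg shows through the eye. Next I refine the gauge pose and yaw, and look at the slot channels.

```bash
python3 - <<'E'
from h import *
np.set_printoptions(precision=4,suppress=True)
s=cv2.imread("pics/side0.png");t=cv2.imread("pics/top0.png")
print("tab2",two((264.5,130.5),(181.,191.7)))
a,b=onz("top",(179,156.5),.168),onz("top",(187.1,229),.168); print("legs",a,b,np.degrees(np.arctan2((a-b)[1],(a-b)[0])),(a+b)/2)
# grey gauge in side: tops of legs
for p,z in(((232,147),.168),((299,136),.168)): print("sideleg",onz("side",p,z))
cs,_=blobs(t,(0,0,0),(180,110,75),(140,160,210,240)); c=np.vstack(cs[:4]); r=cv2.minAreaRect(c); 
B=cv2.boxPoints(r); P=np.array([onz("top",p,.01)[:2] for p in B]); print("base",r,P)
for i in range(4):
    d=P[(i+1)%4]-P[i]; print(np.linalg.norm(d),np.degrees(np.arctan2(d[1],d[0])))
o=np.vstack([cv2.resize(s[225:325,215:360],(580,400),interpolation=2)])
u=cv2.resize(t[160:262,325,None].reshape(-1,1,3) if 0 else t[160:262,328:368],(157,400),interpolation=2)
cv2.imwrite("pics/c2.png",np.hstack([o,u]))
E
```

```text
tab2 (array([0.5763, 0.3383, 0.1881]), np.float64(0.0005590031669287974))
legs [0.6584 0.3462 0.168 ] [0.4939 0.3293 0.168 ] 5.873822800488585 [0.5762 0.3377 0.168 ]
sideleg [0.4956 0.3118 0.168 ]
sideleg [0.6568 0.3328 0.168 ]
base ((173.7164764404297, 197.92587280273438), (73.74439239501953, 51.312374114990234), 84.0938491821289) [[0.6658 0.4673]
 [0.6768 0.3361]
 [0.4883 0.3186]
 [0.4774 0.4488]]
0.13166832578797377 -85.20290479534108
0.18929292638183096 -174.69259676289573
0.13059902680117574 94.77916087314053
0.18926459501261736 5.631211514470892
```

View pics/c2.png

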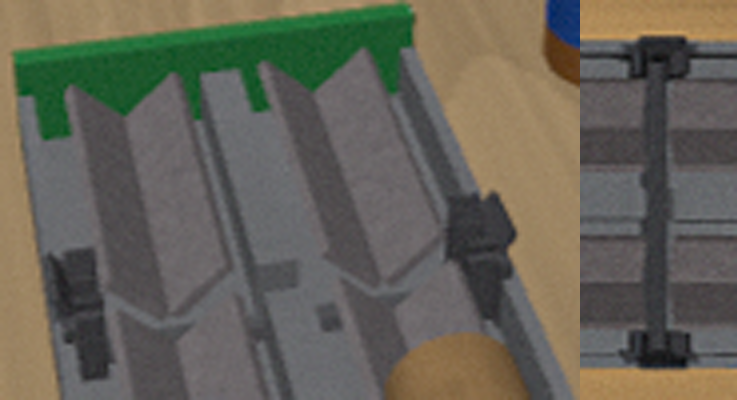

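Slot seen in the top crop: slot line at image x≈347, channels at rows ≈169–254. Gauge yaw is ≈5.7° and its tab sits at (0.576, 0.338). Moving above it.

```bash
python3 -m handwheel '[0,0,-7,0.022,0.055,0.018,0.3, 0,0,-13.6,0.044,0.11,0.036,0.56, 0,0,-13.6,0.066,0.165,0.054,0.56, 0,0,-13.6,0.088,0.22,0.072,0.56, 0,0,-13.6,0.11,0.275,0.09,0.56]' 20
python3 -m handwheel '[0,0,0,0.023,0.057,0,0.56, 0,0,0,0.046,0.114,0,0.56, 0,0,0,0.069,0.171,0,0.56, 0,0,0,0.092,0.228,0,0.56, 0,0,0,0.115,0.285,0,0.56]'
python3 -m handwheel '[0,0,0,0.023,0.057,0,0.56, 0,0,0,0.046,0.114,0,0.56, 0,0,0,0.069,0.171,0,0.56, 0,0,0,0.092,0.228,0,0.56, 0,0,0,0.115,0.285,0,0.56]'
python3 -m handwheel '[0,0,0,0.015,0.041,0,0.56, 0,0,0,0.029,0.082,0,0.56, 0,0,0,0.029,0.082,0,0.56, 0,0,0,0.029,0.082,0,0.56]'
python3 - <<'E'
from h import *
np.set_printoptions(precision=4,suppress=True)
# slot estimates
for p,z in (((347.4,211),.003),((347.2,211),.03),((349.2,172),.061),((348.4,250),.061),((348.8,169),.061),((348.8,254),.061)): print(p,onz("top",p,z))
E
```

```text
t: 0.72
eef_pos: [0.3173, -0.3128, 0.305]
tool_rot: [-3.141, -0.0, 0.1]
force: [1.8, -0.4, 1.0]
opening: 0.0442
t: 1.35
eef_pos: [0.4324, -0.0277, 0.3046]
tool_rot: [3.141, -0.0, 0.101]
force: [0.7, -0.7, 0.4]
opening: 0.0403
t: 1.98
eef_pos: [0.5474, 0.2573, 0.3043]
tool_rot: [3.141, 0.0, 0.101]
force: [1.1, -1.3, 0.6]
opening: 0.0407
t: 2.48
eef_pos: [0.5756, 0.3366, 0.304]
tool_rot: [3.141, 0.001, 0.101]
force: [-0.2, 0.6, -0.3]
opening: 0.0404
(347.4, 211) [ 0.5348 -0.051   0.003 ]
(347.2, 211) [ 0.5336 -0.0474  0.03  ]
(349.2, 172) [ 0.6282 -0.0513  0.061 ]
(348.4, 250) [ 0.4368 -0.0442  0.061 ]
(348.8, 169) [ 0.6357 -0.0505  0.061 ]
(348.8, 254) [ 0.4271 -0.0449  0.061 ]
```

```bash
python3 -m handwheel '[0,0,0,0,0,-0.05,0.56, 0,0,0,0,0,-0.09,0.56, 0,0,0,0,0,-0.12,0.56, 0,0,0,0,0,-0.133,0.56, 0,0,0,0,0,-0.133,0.56]'
python3 -m handwheel '[0,0,0,0,0,0,0.7, 0,0,0,0,0,0,0.8, 0,0,0,0,0,0,1, 0,0,0,0,0,0,1, 0,0,0,0,0,0,1]' 30
python3 - <<'E'
from h import *
s=ctrl.get_image("side");t=ctrl.get_image("top")
cv2.imwrite("pics/g1.png",np.hstack([cv2.resize(s[80:210,180:330],(450,390),interpolation=2),cv2.resize(t[140:250,130:215],(301,390),interpolation=2)]))
E
```

```text
t: 3.1
eef_pos: [0.5759, 0.3364, 0.1716]
tool_rot: [3.141, 0.001, 0.1]
force: [0.5, 0.1, -0.0]
opening: 0.0402
t: 3.72
eef_pos: [0.5764, 0.3376, 0.1722]
tool_rot: [-3.141, -0.001, 0.1]
force: [-1.6, -0.1, 4.7]
opening: 0.01
```

View pics/g1.png

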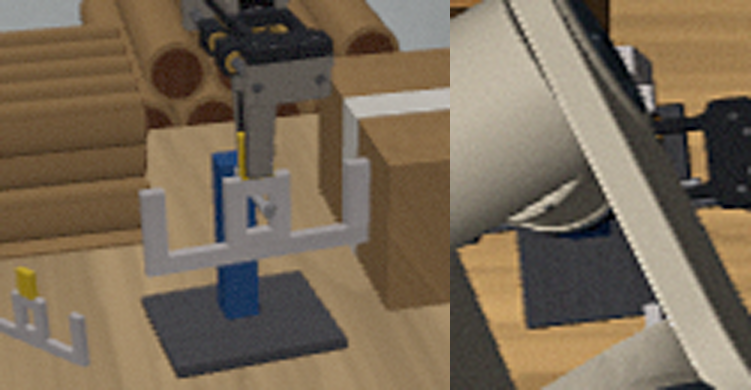

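The tab is held at 10 mm opening, with the fingers roughly centred on it. Next: lift 16 mm, slide along the stand's −y, then raise.

```bash
python3 -m handwheel '[0,0,0,0,0,0.008,1, 0,0,0,0,0,0.016,1, 0,0,0,0,0,0.016,1, 0,0,0,0.001,-0.01,0.016,1, 0,0,0,0.003,-0.03,0.016,1]'
python3 -m handwheel '[0,0,0,0.003,-0.03,0,1, 0,0,0,0.005,-0.05,0,1, 0,0,0,0.006,-0.06,0.02,1, 0,0,0,0.006,-0.08,0.05,1, 0,0,0,0.006,-0.08,0.05,1]'
python3 - <<'E'
from h import *
s=ctrl.get_image("side")
cv2.imwrite("pics/g2.png",cv2.resize(s[60:260,160:400],(720,600),interpolation=2))
E
```

```text
t: 4.45
eef_pos: [0.5789, 0.3065, 0.1871]
tool_rot: [3.141, 0.001, 0.101]
force: [1.1, 0.4, -2.2]
opening: 0.0096
t: 5.08
eef_pos: [0.587, 0.2271, 0.2414]
tool_rot: [-3.14, -0.006, 0.099]
force: [-0.1, -0.0, -2.4]
opening: 0.0098
```

View pics/g2.png

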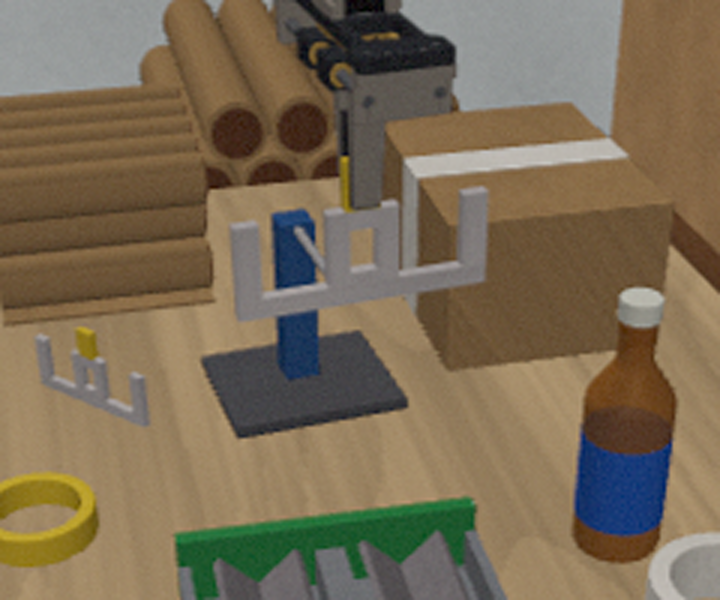

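The gauge is free of the peg and hanging level (2.4 N). Carrying it over the slot.

```bash
python3 -m handwheel '[0,0,-2,-0.011,-0.05,0,1, 0,0,-4,-0.022,-0.1,0,1, 0,0,-6,-0.033,-0.155,0,1, 0,0,-7.2,-0.044,-0.21,0,1, 0,0,-7.2,-0.053,-0.25,0,1]'
python3 -m handwheel '[0,0,0,-0.003,-0.025,-0.03,1, 0,0,0,-0.003,-0.025,-0.06,1, 0,0,0,-0.003,-0.025,-0.07,1, 0,0,0,-0.003,-0.025,-0.07,1]'
python3 - <<'E'
from h import *
print(ctrl.read_state()["eef_pos"],ctrl.read_state()["tool_rot"])
s=ctrl.get_image("side");t=ctrl.get_image("top");cv2.imwrite("pics/s3.png",s);cv2.imwrite("pics/t3.png",t)
cv2.imwrite("pics/g3.png",np.hstack([cv2.resize(s[190:330,205:365],(480,420),interpolation=2),cv2.resize(t[155:265,315:385],(267,420),interpolation=2)]))
E
```

```text
t: 5.75
eef_pos: [0.5313, -0.0239, 0.2369]
tool_rot: [-3.141, 0.001, -0.026]
force: [0.9, -0.1, -3.0]
opening: 0.01
t: 6.25
eef_pos: [0.5289, -0.047, 0.167]
tool_rot: [-3.141, 0.002, -0.024]
force: [-0.3, -0.6, -2.0]
opening: 0.01
[ 0.52891029 -0.04699851  0.16704964] [-3.14131063e+00  1.53510126e-03 -2.44582112e-02]
```

View pics/g3.png

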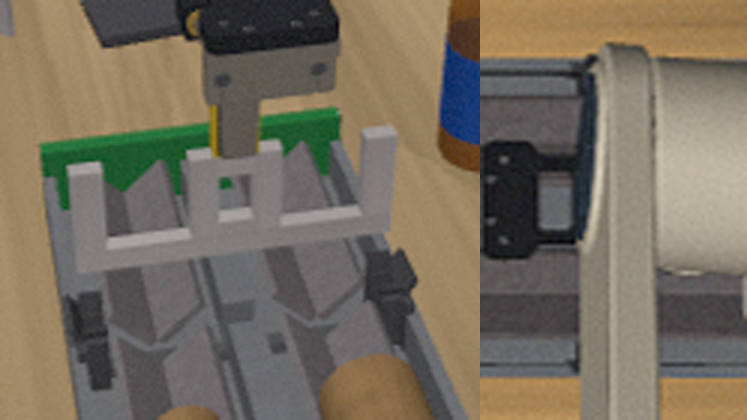

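The gauge is level above the slot and the channels are visible; the arm hides the top view. I'll work out the x/y offset from the gauge's lower corners in the side view.

```bash
python3 - <<'E'
from h import *
np.set_printoptions(precision=4,suppress=True)
f=lambda p:(205+p[0]/3,190+p[1]/3)
L,Rr=(79,270),(394,229)
for z in(.09,.093,.096):
    a,b=onz("side",f(L),z),onz("side",f(Rr),z); print(z,a,b,(a+b)/2,np.linalg.norm(a-b),np.degrees(np.arctan2(*(b-a)[1::-1])))
a,b=onz("side",f((86,166)),.163),onz("side",f((378,131)),.163);print("legtops",a,b,(a+b)/2)
# predicted slot model in side crop
o=np.array([.5312,-.048]);th=np.radians(-1.5);M=np.array([[np.cos(th),-np.sin(th)],[np.sin(th),np.cos(th)]])
for x,y,z in((-.1,0,.061),(-.08,0,.061),(.08,0,.061),(.1,0,.061),(-.092,-.005,.003),(.092,-.005,.003)):
    q=proj("side",[*(o+M@[x,y]),z]); print((x,y,z),(q-[205,190])*3)
s=cv2.imread("pics/side0.png")
cv2.imwrite("pics/c4.png",np.hstack([cv2.resize(s[280:325,222:252],(390,585),interpolation=2),cv2.resize(s[265:310,322:352],(390,585),interpolation=2)]))
E
```

```text
0.09 [ 0.439  -0.0431  0.09  ] [ 0.6252 -0.05    0.09  ] [ 0.5321 -0.0465  0.09  ] 0.18633078092328506 -2.1126966553765114
0.093 [ 0.4387 -0.0465  0.093 ] [ 0.6239 -0.0534  0.093 ] [ 0.5313 -0.0499  0.093 ] 0.1853091077084211 -2.112696655376515
0.096 [ 0.4385 -0.0499  0.096 ] [ 0.6226 -0.0567  0.096 ] [ 0.5305 -0.0533  0.096 ] 0.18428743449355714 -2.112696655376519
legtops [ 0.4475 -0.043   0.163 ] [ 0.6117 -0.049   0.163 ] [ 0.5296 -0.046   0.163 ]
(-0.1, 0, 0.061) [ 69.3432 312.4314]
(-0.08, 0, 0.061) [103.621  307.5689]
(0.08, 0, 0.061) [368.8522 269.944 ]
(0.1, 0, 0.061) [400.9231 265.3946]
(-0.092, -0.005, 0.003) [ 90.0108 387.6818]
(0.092, -0.005, 0.003) [385.2354 343.2698]
```

View pics/c4.png

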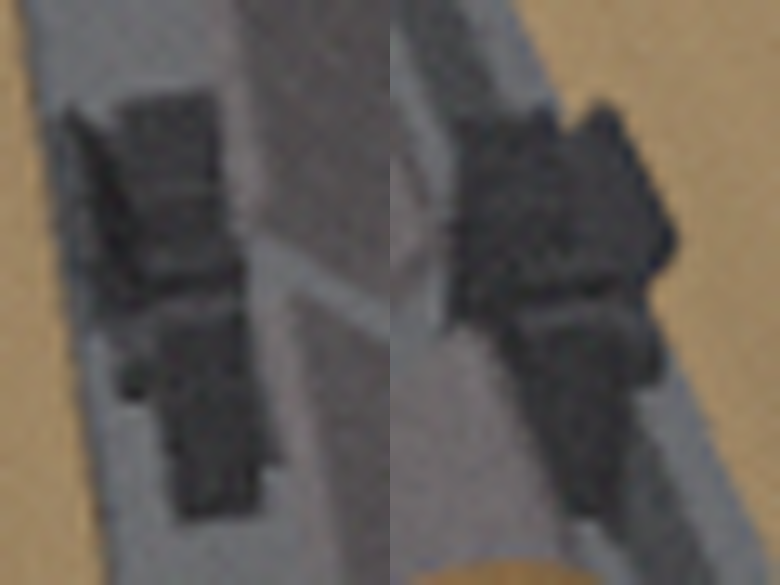

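```bash
python3 - <<'E'
from h import *
np.set_printoptions(precision=4,suppress=True)
g=cv2.cvtColor(cv2.imread("pics/top0.png"),cv2.COLOR_BGR2GRAY).astype(float)
for r0,r1,z in((179,186,.03),(203,218,.03),(238,244,.03),(170,178,.061),(245,252,.061)):
    p=g[r0:r1,335:363].mean(0); b=np.median(p); w=np.clip(b-12-p,0,None); c=335+(w*np.arange(28)).sum()/w.sum()
    print(r0,r1,p.astype(int),round(c,2),onz("top",(c,(r0+r1-1)/2),z)[:2])
a=g[:,345:352].mean(1); print(a[160:182].astype(int),a[242:264].astype(int))
E
```

```text
179 186 [87 86 86 87 90 81 79 78 82 68 58 61 62 56 51 76 80 76 79 82 87 92 90 89
 87 87 88 89] 347.23 [ 0.6067 -0.0494]
203 218 [100 100 101  99  99  98 100 102  93  74  61  58  58  58  58  73  89  98
  99 100 100 100 101 102 101 101 102 102] 347.04 [ 0.5361 -0.047 ]
238 244 [74 71 71 74 74 74 75 75 79 71 58 57 58 58 57 92 92 77 79 78 77 77 79 77
 75 75 78 79] 346.99 [ 0.4597 -0.0449]
170 178 [93 93 91 84 76 62 57 64 41 28 43 44 41 39 37 37 46 51 48 45 53 74 84 90
 94 92 96 94] 346.77 [ 0.6247 -0.0452]
245 252 [103 102 101  91  92  64  45  56  42  24  37  46  47  49  39  32  41  49
  49  48  37  76  95 101 102 101 100  99] 346.97 [ 0.4417 -0.0409]
[134 130 135 139 140 142 139 144 158  74  41  40  43  40  30  30  53  52
  52  45  56  70] [ 68  72  56  49  50  49  52  38  28  25  27  44 120 147 141 140 138 138
 137 136 144 147]
```

The slot centre comes out at (0.531, −0.048) within 2 mm, and the flares are wide. Lowering in steps while watching the force.

```bash
python3 -m handwheel '[0,0,0,0.001,-0.001,-0.02,1, 0,0,0,0.001,-0.001,-0.035,1, 0,0,0,0.001,-0.001,-0.045,1, 0,0,0,0.001,-0.001,-0.045,1]' 15
python3 -m handwheel '[0,0,0,0,0,-0.008,1, 0,0,0,0,0,-0.014,1, 0,0,0,0,0,-0.02,1]'
python3 - <<'E'
from h import *
print(ctrl.read_state()["force"],ctrl.read_state()["moment"])
s=ctrl.get_image("side");cv2.imwrite("pics/g5.png",cv2.resize(s[220:340,205:365],(640,480),interpolation=2))
E
```

```text
t: 6.85
eef_pos: [0.53, -0.0486, 0.1222]
tool_rot: [-3.142, 0.001, -0.025]
force: [0.2, 0.8, -1.3]
opening: 0.0096
t: 7.22
eef_pos: [0.5301, -0.0487, 0.1023]
tool_rot: [-3.142, -0.0, -0.025]
force: [0.0, -0.3, -1.4]
opening: 0.0101
[ 0.03729545 -0.26154041 -1.42756902] [0.06708448 0.03580298 0.00336085]
```

View pics/g5.png

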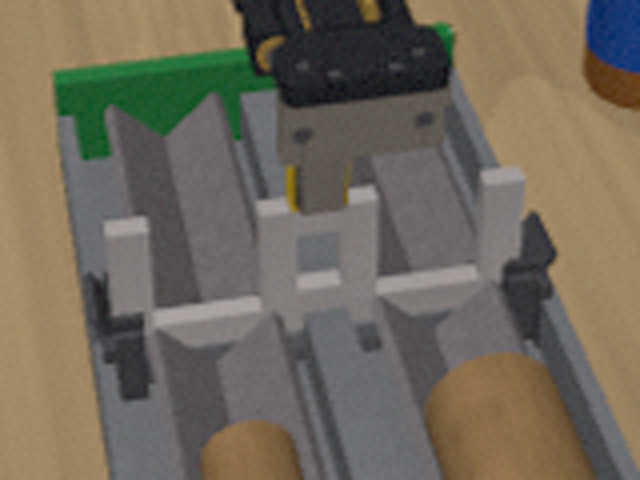

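The legs have entered both channels, behind the front lips. Continuing down to the floor.

```bash
python3 -m handwheel '[0,0,0,0,0,-0.008,1, 0,0,0,0,0,-0.014,1, 0,0,0,0,0,-0.019,1, 0,0,0,0,0,-0.022,1]' 
python3 -m handwheel '[0,0,0,0,0,-0.002,1, 0,0,0,0,0,-0.004,1]'
```

```text
t: 7.78
eef_pos: [0.53, -0.0487, 0.0802]
tool_rot: [-3.142, 0.0, -0.025]
force: [0.3, 0.2, -3.1]
opening: 0.0101
t: 8.02
eef_pos: [0.5304, -0.0487, 0.0773]
tool_rot: [-3.142, -0.0, -0.025]
force: [-7.4, 0.3, 21.9]
opening: 0.0098
```

Floor contact at TCP z 0.077, as expected. Release, rise, look.

```bash
python3 -m handwheel '[0,0,0,0,0,0.001,0.8, 0,0,0,0,0,0.001,0.56, 0,0,0,0,0,0.001,0.56]'
python3 -m handwheel '[0,0,0,0,0,0.03,0.56, 0,0,0,0,0,0.08,0.56, 0,0,0,-0.02,-0.05,0.12,1, 0,0,0,-0.04,-0.11,0.12,1, 0,0,0,-0.055,-0.17,0.12,1]'
python3 -m handwheel '[0,0,0,0,-0.04,0,1, 0,0,0,0,-0.06,0,1, 0,0,0,0,-0.06,0,1]'
python3 - <<'E'
from h import *
np.set_printoptions(precision=4,suppress=True)
s=ctrl.get_image("side");t=ctrl.get_image("top");cv2.imwrite("pics/s6.png",s);cv2.imwrite("pics/t6.png",t)
cv2.imwrite("pics/g6.png",np.hstack([cv2.resize(s[230:400,205:385],(441,416),interpolation=2),cv2.resize(t[150:270,270:370],(347,416),interpolation=2)]))
E
```

```text
t: 8.4
eef_pos: [0.5303, -0.0487, 0.0777]
tool_rot: [3.142, -0.0, -0.025]
force: [0.6, -0.2, 0.2]
opening: 0.0358
t: 9.02
eef_pos: [0.4758, -0.2165, 0.1986]
tool_rot: [3.141, -0.002, -0.024]
force: [0.8, -1.1, 0.1]
opening: 0.0126
t: 9.4
eef_pos: [0.4761, -0.2754, 0.1973]
tool_rot: [-3.141, 0.0, -0.027]
force: [-0.7, 0.6, -0.1]
opening: 0.0005
```

View pics/g6.png

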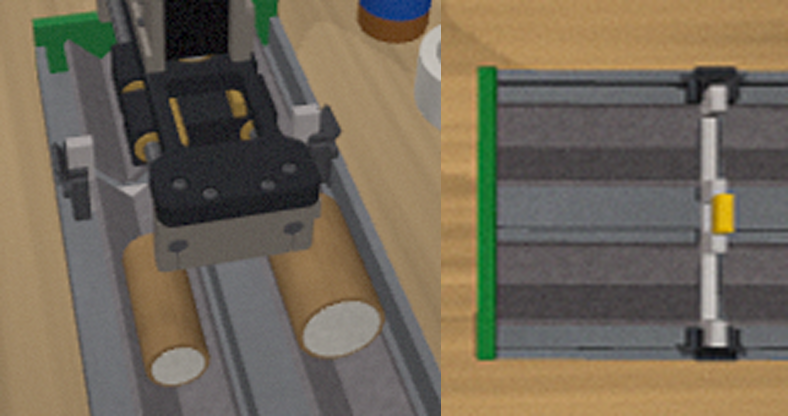

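The gauge stands square in both channels. Slim tube rear end is at about (178,380 in the crop), y≈−0.228 m. I'll bring the shut fingers down behind it.

```bash
python3 -m handwheel '[0,0,0,-0.001,-0.009,-0.05,1, 0,0,0,-0.001,-0.009,-0.1,1, 0,0,0,-0.001,-0.009,-0.14,1, 0,0,0,-0.001,-0.009,-0.156,1, 0,0,0,-0.001,-0.009,-0.156,1]'
python3 -m handwheel '[0,0,0,0.0003,0.01,0,1, 0,0,0,0.0006,0.025,0,1, 0,0,0,0.001,0.04,0,1, 0,0,0,0.0014,0.055,0,1, 0,0,0,0.0018,0.07,0,1]'
```

```text
t: 10.12
eef_pos: [0.475, -0.2829, 0.0413]
tool_rot: [-3.141, 0.001, -0.024]
force: [0.5, -0.5, 0.3]
opening: 0.0006
t: 10.75
eef_pos: [0.4774, -0.2133, 0.0421]
tool_rot: [3.141, -0.001, -0.025]
force: [0.1, -3.2, 2.7]
opening: 0.0002
```

```bash
python3 -m handwheel '[0,0,0,0.0006,0.022,0,1, 0,0,0,0.0011,0.044,0,1, 0,0,0,0.0017,0.066,0,1, 0,0,0,0.0023,0.088,0,1, 0,0,0,0.0028,0.11,0,1]'
python3 -m handwheel '[0,0,0,0.0004,0.015,0,1, 0,0,0,0.0008,0.03,0,1, 0,0,0,0.0012,0.045,0,1, 0,0,0,0.0015,0.06,0,1, 0,0,0,0.0018,0.07,0,1]'
python3 - <<'E'
from h import *
s=ctrl.get_image("side");t=ctrl.get_image("top");print(ctrl.read_state()["force"])
cv2.imwrite("pics/g7.png",np.hstack([cv2.resize(s[200:340,205:365],(457,400),interpolation=2),cv2.resize(t[150:270,270:370],(333,400),interpolation=2)]))
E
```

```text
t: 11.38
eef_pos: [0.48, -0.1031, 0.0419]
tool_rot: [3.141, -0.001, -0.025]
force: [0.5, -3.0, 3.7]
opening: 0.0003
t: 12.0
eef_pos: [0.4814, -0.0331, 0.0415]
tool_rot: [-3.142, 0.0, -0.025]
force: [-0.1, -3.4, 3.5]
opening: 0.001
[-0.31790408 -0.68862331  0.73077103]
```

View pics/g7.png

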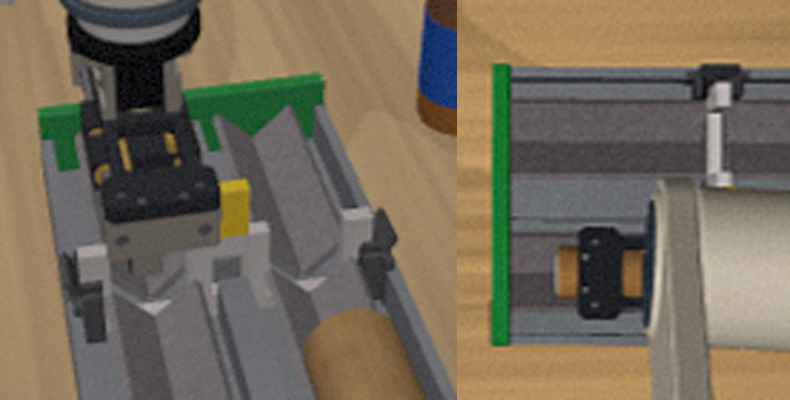

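The tube is passing through the notch, the gauge is undisturbed, and roughly 33 mm remain to the green stop. Continuing slowly.

```bash
python3 -m handwheel '[0,0,0,0.0002,0.01,0,1, 0,0,0,0.0005,0.018,0,1, 0,0,0,0.0006,0.024,0,1, 0,0,0,0.0007,0.028,0,1]'
python3 -m handwheel '[0,0,0,0,0.002,0,1, 0,0,0,0,0.004,0,1]'
```

```text
t: 12.6
eef_pos: [0.4821, -0.0056, 0.0415]
tool_rot: [-3.142, 0.0, -0.025]
force: [-0.5, -0.6, 0.3]
opening: 0.0006
t: 12.85
eef_pos: [0.4822, -0.002, 0.0416]
tool_rot: [3.142, 0.0, -0.025]
force: [-0.1, -0.4, -0.5]
opening: 0.0005
```

```bash
python3 -m handwheel '[0,0,0,0,0.002,0,1, 0,0,0,0,0.004,0,1]'
python3 -m handwheel '[0,0,0,0,0.002,0,1, 0,0,0,0,0.004,0,1]'
```

```text
t: 13.1
eef_pos: [0.4821, 0.0021, 0.0416]
tool_rot: [-3.142, 0.0, -0.025]
force: [-0.2, -0.6, 0.2]
opening: 0.0005
t: 13.35
eef_pos: [0.4822, 0.0038, 0.0417]
tool_rot: [3.138, -0.0, -0.023]
force: [-1.1, -30.1, 3.3]
opening: 0.0006
```

Contact with the stop (30 N, stationary). Back off, lift, and cross to the front of the fat tube.

```bash
python3 -m handwheel '[0,0,0,0,-0.006,0,1, 0,0,0,0,-0.01,0.02,1, 0,0,0,0,-0.01,0.06,1, 0,0,0,0,-0.01,0.105,1, 0,0,0,0.02,-0.03,0.125,1]'
python3 -m handwheel '[0,0,0,0.025,-0.025,0,1, 0,0,0,0.055,-0.055,0,1, 0,0,0,0.077,-0.075,0,1, 0,0,0,0.077,-0.075,0,1]'
python3 - <<'E'
from h import *
np.set_printoptions(precision=4,suppress=True)
s=ctrl.get_image("side");cv2.imwrite("pics/s8.png",s)
print(ctrl.read_state()["eef_pos"])
t0=cv2.imread("pics/t6.png")
E
```

```text
t: 13.98
eef_pos: [0.5025, -0.0233, 0.169]
tool_rot: [-3.141, -0.002, -0.024]
force: [1.1, -0.5, 0.0]
opening: 0.0003
t: 14.48
eef_pos: [0.5802, -0.0999, 0.1663]
tool_rot: [-3.141, -0.0, -0.027]
force: [0.2, 0.0, -1.1]
opening: 0.0002
[ 0.5789 -0.0991  0.1661]
```

Now down in front of the fat tube, and push toward red.

```bash
python3 -m handwheel '[0,0,0,0,0,-0.05,1, 0,0,0,0,0,-0.09,1, 0,0,0,0,0,-0.11,1, 0,0,0,0,0,-0.12,1, 0,0,0,0,0,-0.12,1]'
python3 -m handwheel '[0,0,0,-0.0003,-0.012,0,1, 0,0,0,-0.0006,-0.026,0,1, 0,0,0,-0.001,-0.042,0,1, 0,0,0,-0.0014,-0.058,0,1, 0,0,0,-0.0018,-0.072,0,1]'
```

```text
t: 15.15
eef_pos: [0.5786, -0.0984, 0.0465]
tool_rot: [-3.141, 0.001, -0.025]
force: [0.3, -0.4, -0.1]
opening: 0.0005
t: 15.78
eef_pos: [0.5774, -0.1723, 0.0467]
tool_rot: [-3.142, -0.0, -0.026]
force: [-0.9, 2.4, 2.3]
opening: 0.0003
```

```bash
python3 -m handwheel '[0,0,0,-0.0003,-0.012,0,1, 0,0,0,-0.0006,-0.024,0,1, 0,0,0,-0.0009,-0.034,0,1, 0,0,0,-0.001,-0.04,0,1, 0,0,0,-0.0011,-0.044,0,1]'
python3 -m handwheel '[0,0,0,0,-0.003,0,1, 0,0,0,0,-0.006,0,1]'
python3 -m handwheel '[0,0,0,0,-0.002,0,1, 0,0,0,0,-0.004,0,1]'
```

```text
t: 16.4
eef_pos: [0.5762, -0.2152, 0.0465]
tool_rot: [-3.142, 0.0, -0.025]
force: [0.1, 2.9, 3.1]
opening: 0.0003
t: 16.65
eef_pos: [0.5762, -0.2209, 0.0466]
tool_rot: [-3.142, 0.0, -0.025]
force: [0.1, 3.1, 2.7]
opening: 0.0008
t: 16.9
eef_pos: [0.5761, -0.2234, 0.0465]
tool_rot: [-3.139, 0.001, -0.026]
force: [1.0, 18.5, 6.9]
opening: 0.0005
```

At the stop (18 N rising). Back off, rise, move clear and inspect.

```bash
python3 -m handwheel '[0,0,0,0,0.006,0,1, 0,0,0,0,0.01,0.03,1, 0,0,0,0,0.01,0.08,1, 0,0,0,0,0.01,0.14,1, 0,0,0,-0.03,-0.02,0.17,1]'
python3 -m handwheel '[0,0,0,-0.03,-0.05,0.02,1, 0,0,0,-0.06,-0.1,0.04,1, 0,0,0,-0.09,-0.15,0.04,1, 0,0,0,-0.12,-0.2,0.04,1, 0,0,0,-0.15,-0.25,0.04,1]'
python3 -m handwheel '[0,0,0,-0.04,-0.04,0,1, 0,0,0,-0.08,-0.08,0,1, 0,0,0,-0.08,-0.08,0,1]'
python3 - <<'E'
from h import *
np.set_printoptions(precision=4,suppress=True)
s=ctrl.get_image("side");t=ctrl.get_image("top");cv2.imwrite("pics/s9.png",s);cv2.imwrite("pics/t9.png",t)
a=cv2.resize(s[190:420,200:440],(417,400),interpolation=2);b=cv2.resize(t[80:270,230:500],(568,400),interpolation=2)
cv2.imwrite("pics/g9.png",cv2.resize(np.hstack([a,b]),(800,325)))
for nm,roi,z in(("fat",(375,175,462,210),.08),("slim",(285,217,345,245),.062)):
    cs,_=blobs(t,(5,60,60),(25,255,255),roi); r=cv2.boundingRect(cs[0]); print(nm,r,onz("top",(r[0],r[1]+r[3]/2),z),onz("top",(r[0]+r[2],r[1]+r[3]/2),z))
E
```

```text
t: 17.52
eef_pos: [0.5485, -0.245, 0.2199]
tool_rot: [3.139, -0.005, -0.022]
force: [-0.2, -1.2, -0.6]
opening: 0.0007
t: 18.15
eef_pos: [0.3949, -0.4967, 0.2566]
tool_rot: [3.141, 0.0, -0.025]
force: [-0.4, -0.9, -0.0]
opening: 0.0003
t: 18.52
eef_pos: [0.3131, -0.5775, 0.2561]
tool_rot: [3.141, 0.001, -0.029]
force: [-0.1, 1.0, 0.7]
opening: 0.0004
fat (425, 180, 37, 23) [ 0.5749 -0.2311  0.08  ] [ 0.5731 -0.3205  0.08  ]
slim (286, 223, 37, 17) [0.4849 0.1073 0.062 ] [0.4831 0.0168 0.062 ]
```

View pics/g9.png

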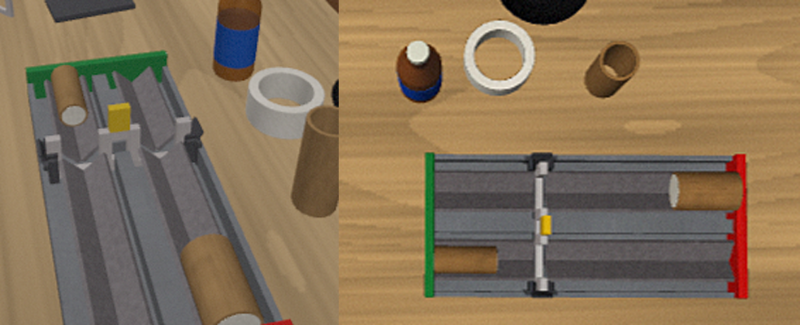

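The slim tube lies against green, the gauge stands, and bystanders look in place. I'll zoom in on the fat tube's red end and compare bystander pixels before and after.

```bash
python3 - <<'E'
from h import *
s=cv2.imread("pics/s9.png");t=cv2.imread("pics/t9.png");t0=cv2.imread("pics/top0.png")
cv2.imwrite("pics/c9.png",np.hstack([cv2.resize(t[165:260,410:475],(411,600),interpolation=2),cv2.resize(s[340:420,320:430],(380,600),interpolation=2)]))
d=cv2.absdiff(cv2.GaussianBlur(t,(3,3),0),cv2.GaussianBlur(t0,(3,3),0)).max(2)>40
n,_,st,_=cv2.connectedComponentsWithStats(d.astype(np.uint8)); print([list(x) for x in st[1:] if x[4]>12])
E
```

```text
[[np.int32(177), np.int32(153), np.int32(13), np.int32(52), np.int32(357)], [np.int32(345), np.int32(174), np.int32(10), np.int32(77), np.int32(487)], [np.int32(385), np.int32(180), np.int32(82), np.int32(23), np.int32(1426)], [np.int32(184), np.int32(205), np.int32(11), np.int32(29), np.int32(180)], [np.int32(285), np.int32(224), np.int32(38), np.int32(15), np.int32(477)], [np.int32(384), np.int32(224), np.int32(39), np.int32(15), np.int32(521)], [np.int32(307), np.int32(370), np.int32(69), np.int32(28), np.int32(422)], [np.int32(393), np.int32(386), np.int32(154), np.int32(34), np.int32(1227)], [np.int32(267), np.int32(391), np.int32(50), np.int32(29), np.int32(672)], [np.int32(361), np.int32(397), np.int32(16), np.int32(12), np.int32(18)]]
```

The picture limit is reached and the difference map shows only the gauge, tubes and arm changed. I'll check the fat tube's end numerically.

```bash
python3 - <<'E'
from h import *
np.set_printoptions(precision=4,suppress=True)
t=cv2.imread("pics/t9.png");t0=cv2.imread("pics/top0.png")
for im,a in((t0,380),(t0,420),(t,418),(t,458)):
    print(a,[tuple(map(int,v)) for v in im[186:196,a:a+12].mean(0)])
r=lambda c,z:onz("top",(c,191),z)[1]
print("red outer top",[r(c,.062) for c in(467.5,468.5,469.5)],"tube end",[r(c,.088) for c in(465,466,467)])
h=cv2.cvtColor(t,cv2.COLOR_BGR2HSV)[229:236,452:472].mean(0).astype(int);print(h.tolist())
E
```

```text
380 [(84, 83, 88), (85, 83, 89), (83, 82, 88), (83, 80, 85), (87, 86, 92), (130, 141, 145), (146, 159, 163), (148, 159, 162), (122, 138, 148), (68, 105, 138), (47, 92, 134), (53, 97, 137)]
420 [(54, 98, 138), (54, 98, 137), (53, 97, 137), (54, 98, 139), (52, 99, 139), (54, 100, 143), (74, 87, 106), (85, 79, 81), (84, 82, 88), (82, 81, 86), (83, 82, 88), (84, 84, 89)]
418 [(83, 81, 86), (85, 83, 88), (83, 82, 87), (83, 81, 86), (80, 78, 82), (102, 108, 113), (135, 147, 152), (141, 153, 159), (142, 154, 159), (147, 157, 160), (126, 141, 150), (73, 108, 138)]
458 [(55, 98, 137), (55, 97, 137), (53, 97, 136), (52, 95, 135), (55, 98, 136), (54, 98, 137), (54, 99, 136), (57, 106, 132), (34, 63, 159), (7, 5, 195), (34, 53, 152), (76, 119, 147)]
red outer top [np.float64(-0.34005508982567184), np.float64(-0.3425057235787124), np.float64(-0.3449563221923089)] tube end [np.float64(-0.3250712495598086), np.float64(-0.3274725590842176), np.float64(-0.3298738341758217)]
[[145, 16, 83], [94, 16, 84], [36, 14, 81], [99, 14, 82], [133, 11, 82], [93, 13, 84], [77, 85, 98], [25, 203, 131], [51, 249, 138], [0, 240, 137], [0, 240, 132], [26, 240, 156], [0, 236, 190], [0, 230, 196], [26, 237, 191], [26, 240, 188], [76, 253, 187], [13, 145, 183], [20, 114, 183], [18, 122, 181]]
```

The image gives the tube end at −0.327 and the red face at about −0.329, so contact is within error. Since time is ample, I'll make a firmer confirming push.

```bash
python3 -m handwheel '[0,0,0,0.033,0.046,0,1, 0,0,0,0.066,0.092,0,1, 0,0,0,0.099,0.138,0,1, 0,0,0,0.132,0.184,0,1, 0,0,0,0.165,0.23,0,1]'
python3 -m handwheel '[0,0,0,0.033,0.046,0,1, 0,0,0,0.066,0.092,0,1, 0,0,0,0.098,0.145,0,1, 0,0,0,0.0985,0.147,-0.05,1, 0,0,0,0.0985,0.147,-0.1,1]'
python3 -m handwheel '[0,0,0,0,0,-0.05,1, 0,0,0,0,0,-0.09,1, 0,0,0,0,0,-0.109,1, 0,0,0,0,0,-0.109,1]'
```

```text
t: 19.25
eef_pos: [0.4829, -0.3418, 0.2568]
tool_rot: [3.141, -0.0, -0.023]
force: [1.2, 0.4, 0.3]
opening: 0.0005
t: 19.88
eef_pos: [0.581, -0.1951, 0.1561]
tool_rot: [3.141, -0.002, -0.021]
force: [0.4, 0.2, 1.0]
opening: 0.0008
t: 20.38
eef_pos: [0.5794, -0.1969, 0.0469]
tool_rot: [-3.141, 0.002, -0.024]
force: [-0.3, 0.1, 1.4]
opening: 0.0005
```

```bash
python3 -m handwheel '[0,0,0,-0.002,-0.012,0,1, 0,0,0,-0.003,-0.022,0,1, 0,0,0,-0.003,-0.0255,0,1, 0,0,0,-0.003,-0.0255,0,1]'
python3 -m handwheel '[0,0,0,0,-0.0015,0,1, 0,0,0,0,-0.003,0,1, 0,0,0,0,-0.003,0,1]'
```

```text
t: 20.88
eef_pos: [0.5775, -0.2234, 0.049]
tool_rot: [-3.141, -0.002, -0.027]
force: [-0.4, 6.1, 5.2]
opening: 0.0005
t: 21.25
eef_pos: [0.5775, -0.2236, 0.049]
tool_rot: [-3.137, -0.001, -0.027]
force: [0.6, 20.4, 10.4]
opening: 0.0004
```

It stops at the same place (−0.2235) with the force rising to 20 N, so it is hard against the stop. Retreat, final numeric check, hand in.

```bash
python3 -m handwheel '[0,0,0,0,0.006,0,1, 0,0,0,0,0.012,0.03,1, 0,0,0,0,0.012,0.08,1, 0,0,0,0,0.012,0.14,1, 0,0,0,-0.03,-0.02,0.18,1]'
python3 -m handwheel '[0,0,0,-0.03,-0.05,0.02,1, 0,0,0,-0.06,-0.1,0.04,1, 0,0,0,-0.09,-0.15,0.04,1, 0,0,0,-0.12,-0.2,0.04,1, 0,0,0,-0.12,-0.2,0.04,1]'
python3 - <<'E'
from h import *
np.set_printoptions(precision=4,suppress=True)
t=ctrl.get_image("top");t9=cv2.imread("pics/t9.png")
d=cv2.absdiff(cv2.GaussianBlur(t,(3,3),0),cv2.GaussianBlur(t9,(3,3),0)).max(2)>40
n,_,st,_=cv2.connectedComponentsWithStats(d.astype(np.uint8)); print([x.tolist() for x in st[1:] if x[4]>8])
for nm,roi,z in(("fat",(375,175,462,210),.08),("slim",(285,217,345,245),.062)):
    cs,_=blobs(t,(5,60,60),(25,255,255),roi); print(nm,cv2.boundingRect(cs[0]))
cs,_=blobs(t,(20,120,120),(35,255,255),(335,195,365,230)); r=cv2.minAreaRect(cs[0]); print("tab",r,onz("top",r[0],.109))
print(ctrl.read_state()["force"])
ctrl.close_job()
E
```

```text
t: 21.88
eef_pos: [0.5485, -0.2465, 0.2311]
tool_rot: [3.14, -0.004, -0.023]
force: [0.0, -1.5, 0.0]
opening: 0.0003
t: 22.5
eef_pos: [0.4242, -0.45, 0.2679]
tool_rot: [3.14, 0.0, -0.03]
force: [0.2, 0.8, -0.7]
opening: 0.0005
[[537, 240, 23, 36, 773], [287, 372, 254, 48, 4367], [542, 388, 18, 32, 329], [259, 406, 26, 14, 215], [321, 408, 9, 10, 14]]
fat (425, 180, 37, 23)
slim (286, 223, 37, 17)
tab ((351.0, 211.5), (11.0, 6.0), 90.0) [ 0.5287 -0.0472  0.109 ]
[ 0.6729  0.4421 -0.2978]
the job is handed in; nothing more can be done
```

The job is done and handed in at about 22.5 s of the 66 s allowed, with the arm clear of everything.

**What I did:** I lifted the gauge off the peg by its tab and lowered it to the slot floor, where contact came at the expected height. I then pushed the slim tube through the notch to the green stop, where it stopped dead at 30 N. Last, I pushed the fat tube to the red stop. A second, firmer push stopped at the same spot with the force rising to 20 N.

**What the last checks showed:**
- **Gauge:** its tab measures at (0.529, −0.047), within about 2 mm of the slot centre I had worked out.
- **Slim tube:** it spans y = 0.017 to 0.107, and the green face is at about 0.1065.
- **Bystanders:** comparing the top views from start to end, only the gauge, the tubes and the arm changed.

**What disagreed:** the camera put the fat tube's far end 2–3 mm short of the red face (−0.327 against about −0.329). That is about the calibration error. I relied on the repeated hard contact and had no closer picture to confirm it, because the viewing limit was used up.

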